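Fit the clean air filter cartridge into the mower airbox

TASK

Fit the clean filter cartridge (pale pleats) into the black airbox: with its heel end raised, slip its orange toe under the airbox's orange lip, then swing the heel down until the cartridge lies flat inside on the airbox floor, keeping hold of it until it is down, and let go. Leave the dirty old cartridge (dark brown pleats) where it lies.

Things in the scene. Friction and masses are not known exactly. Their poses are not given: they have to be found in the camera images.
- airbox: Black open box fixed on the bench, 188 (x) x 120 (y) mm, 8 mm walls, tops at z = 54 mm. Origin: centre of underside, z up. Cavity x -86 to 86, y -52 to 52 mm, flat floor at z = 30. Flat orange lip over its -x end (towards the robot within 20 degrees), full width, z = 54 to 59, overhangs the cavity to x = -56: a 24 mm gap above the floor. The rest is open above.
- clean_filter: New cartridge, loose, 0.25 kg, flat: blue frame, pale pleats. Body 116 (x) x 80 (y) x 26 mm. Origin: centre of underside, z up. Orange toe on its -x end (towards the robot within 25 degrees), 50 wide, 8 thick, z = 0 to 8, tip at x = -94; heel x = 58. Blue grip rib mid-top: 50 long (x), 14 thick (y), z = 26 to 60; pinch across y from above. Fits the cavity with at least 10 mm spare all round.
- clean_toe (a point): Middle of the toe tip's lower edge on the clean cartridge: 94 mm from the cartridge's origin along its -x, at the height of its underside. Axes as the cartridge's.
- old_filter: The used cartridge, loose, the same in shape, size and orange toe, but with dark brown, dirty pleats. Origin and axes as for the clean one. To be left alone.
Mind the look-alikes: they are no part of the job. Leave any green look-alike of the clean_filter alone.

How it is judged:
By the outcome, as a careful person would: the job done as asked, in the order asked, and still so for the second after the job is handed in, with the robot touching nothing.
It also fails if it takes over 48 s, if anything falls off the work surface, if the arm or the gripper's body presses on something with over 40 N, if the wrist force passes 120 N, or if a joint passes its speed limit or range.

ROBOT

A 6-joint arm with a two-finger parallel gripper is mounted at the origin on the work surface. World frame = base frame: x ahead of the robot, y to its left, z up, the work surface at z = 0. Lengths are in m, angles in rad, forces in N, time in s.
With the tool pointing down it reaches from about 0.25 to 0.775 m from the base axis. Payload 4 kg.
Tool frame: the origin (TCP) lies on the centre line of the jaws, within the pads' length; the fingertips stand 14 mm ahead of it and the grasp point (between the pads) lies 5 mm behind it (robot.tcp_to_tips is the distance from the TCP to the fingertips, in m); z points along the fingers, y is the line along which they close (so a half turn about z gives the same grasp; the last joint's range is limited). The gripper opens to 94 mm and grips with 3 to 60 N. Pads are 16 mm wide; open, the fingers measure 119 mm over their backs; the gripper's body (75 mm by 177 mm) begins 78 mm behind the grasp point.
Start: joints at [1.009, 0.087, 1.371, -0, 1.684, -0.103], TCP at [0.244, 0.493, 0.22] pointing down, gripper open.
Joint ranges: [-3.1, 3.1], [-0.76, 2.03], [0.27, 2.55], [-1.08, 4.22], [0.17, 2.65], [-2.57, 2.57]. Speed limits (rad/s): [2.79, 2.79, 3.14, 3.14, 3.14, 3.14].

INTERFACE

Orientations are given as [roll, pitch, yaw] about the fixed x, y, z axes, in that order (R = Rz(yaw) Ry(pitch) Rx(roll)).
In Python, from bench import robot gives the robot as it stands.
- The arm moves only by the tool carry_out, never from a script. Its argument "increments" is a list of rows, each a list of 3 entries, a list of its own where there are three numbers: the closure in counts, from 0 (fully open) to 255 (shut), then the shift along the tool's x, y, z in mm, then the turn about the tool's z in degrees. In form: [[fingers, [dx, dy, dz], twist], ...]. A call has 1 to 8 rows; each row shifts and turns the commanded pose from where the row before left it, along the tool's axes as they then stand; what a row does not reach is not made up. A row lasts 1/10 s, in which the tool goes at most 50 mm and 8.59 degrees, less where a joint would pass 70% of its speed; a pose out of reach is approached as far as the arm can. A call with a gripper value outside its range is refused whole. The fingers move at their own pace and stop on an object; the grip force is fixed at half the most. Time passes only in rows, so rows that do not move let the fingers close. It gives the time, the measured TCP pose, the force, the opening and the grip force at its end, in the units of the state.
- robot.get_obs(): the state, without advancing time (a new reading comes with each control period).
- robot.snapshot(name): name is "scene" or "top"; returns the picture (420x560x3 uint8, blue, green, red); there is no depth.
- robot.get_calibration(name): a dict with "vfov" (degrees; the focal length in pixels is half the picture's height over the tangent of half this angle, whatever the lens; pixels are square), "cx", "cy" (the principal point, pixels), "T" (4x4, takes a point from camera to world coordinates). Camera axes: x right, y down, z forward; pixel columns grow to the right and rows downward; lengths in m; the calibration is good to about 2 mm. A picture is of the moment at which its call begins. get_calibration takes no time and is no camera call.
- robot.close_job(): hands the job in; it is judged then, once.
The state is a dict: "time": time; "joint_positions": joint angles; "qvel": joint speeds; "joint_torque": joint torques, N m; "tool_pos": TCP position; "ee_rot": TCP orientation; "wrist_force": force on the tool from outside, world axes, zero at the start; "wrist_torque": the same for the moment, N m; "width": finger opening in m; "finger_force": force on a finger pad.
Only numpy, scipy, OpenCV 4.12 (cv2) and the standard library are available. Lean on these libraries where they do the work, as an engineer would, in place of code of your own. Each camera call takes 0.05 s, during which the arm holds its last target. There are 200 camera calls.

## Working session

There is one attempt and no reset: what is moved stays moved. The work goes in short steps, Python scripts to look and compute and a tool call to move; the robot and the scene stay as the last step left them, time stands still between calls to the robot, and variables do not carry over. Pictures are saved under pics/ and viewed, at most 10 in all, crops included, and the job is handed in when it is done.

Besides the shell and the picture viewer there is one more tool, called after "Call:" as name(argument=value, ...), one argument or row to a line, values as JSON. carry_out: Moves the arm, as the interface text tells. Its arguments: {"type":"object","properties":{"increments":{"type":"array","items":{"type":"array"}}},"required":["increments"]}

```bash
mkdir -p pics; ls
python3 - <<'E'
from bench import robot
import cv2,numpy as np
for n in("scene","top"):
    im=robot.snapshot(n); cv2.imwrite(f"pics/{n}0.png",im); c=robot.get_calibration(n); print(n,c)
print(robot.get_obs())
E
```

```text
pics
scene {'vfov': 46.71754946766582, 'cx': 286.75187621651963, 'cy': 204.27586561248248, 'T': array([[-0.59004427,  0.43111206, -0.68263471,  1.26378256],
       [ 0.80736265,  0.31124303, -0.50129166,  0.50679048],
       [-0.00364759, -0.84691804, -0.53171094,  0.63487545],
       [ 0.        ,  0.        ,  0.        ,  1.        ]])}
top {'vfov': 51.03001054178679, 'cx': 283.6650385732502, 'cy': 207.5500842308185, 'T': array([[-0.01961165, -0.99543834,  0.09336966,  0.43040082],
       [-0.99978414,  0.02016623,  0.00499973, -0.06633513],
       [-0.00685984, -0.09325146, -0.99561896,  1.04254588],
       [ 0.        ,  0.        ,  0.        ,  1.        ]])}
{'time': 0.1, 'joint_positions': array([ 1.00890387e+00,  8.78985533e-02,  1.37207206e+00, -2.17190895e-05,
        1.68362173e+00, -1.03090964e-01]), 'qvel': array([-2.96350076e-05, -1.68992388e-03, -2.93785370e-03,  6.73887518e-05,
        1.44931400e-03, -2.08680890e-04]), 'joint_torque': array([ 1.85501929e-03, -3.41254485e+01, -3.03300691e+01,  7.20363040e-02,
        3.05005792e-02, -9.20034063e-05]), 'tool_pos': array([0.243338  , 0.49272281, 0.21842742]), 'ee_rot': array([-3.13960136e+00, -1.84313764e-04,  2.68278855e+00]), 'wrist_force': array([ 0.43448505, -0.10754943, -0.49279798]), 'wrist_torque': array([0.04325387, 0.01314238, 0.00409984]), 'finger_force': 0.0, 'width': 0.09405584923458933}
```

View pics/scene0.png

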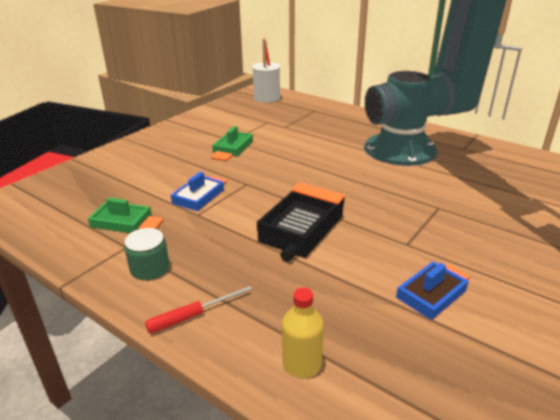

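View pics/top0.png

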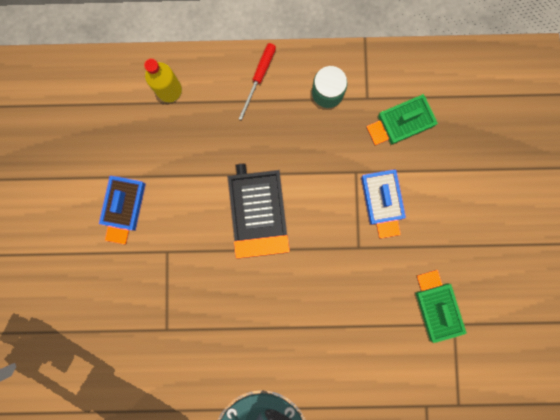

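The top view shows the clean filter at about (384,197), its toe pointing down the picture at (388,229). The airbox is at (258,213) with its lip at (262,247). In the scene view they are at (198,190) and (302,218). I'll enlarge both.

Run:
```python
import cv2,numpy as np
t=cv2.imread("pics/top0.png");s=cv2.imread("pics/scene0.png")
def crop(im,u,v,w,h,k,n):
    c=cv2.resize(im[v:v+h,u:u+w],None,fx=k,fy=k,interpolation=cv2.INTER_CUBIC)
    for i in range(0,w,10): cv2.putText(c,str(u+i),(i*k,8),0,.3,(0,255,255),1); cv2.line(c,(i*k,10),(i*k,14),(0,255,255),1)
    for i in range(0,h,10): cv2.putText(c,str(v+i),(0,i*k+4),0,.3,(0,255,255),1)
    return c
a=crop(t,350,160,65,84,7,0);b=crop(t,222,160,75,100,6,0)
def put(l,n):
    H=max(c.shape[0] for c in l)
    cv2.imwrite(n,np.hstack([cv2.copyMakeBorder(c,0,H-c.shape[0],0,5,0) for c in l]))
put([crop(t,355,162,56,84,7,0),crop(t,224,162,70,100,6,0)][:],"pics/tc.png")
put([crop(s,166,164,66,50,6,0),crop(s,252,178,98,86,4,0)],"pics/sc.png")
```

```text
(no output)
```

View pics/tc.png

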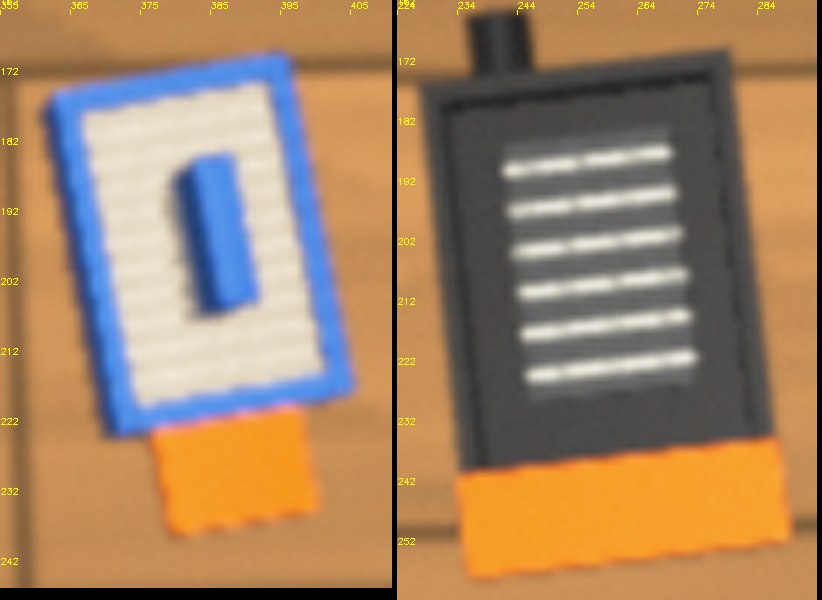

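View pics/sc.png

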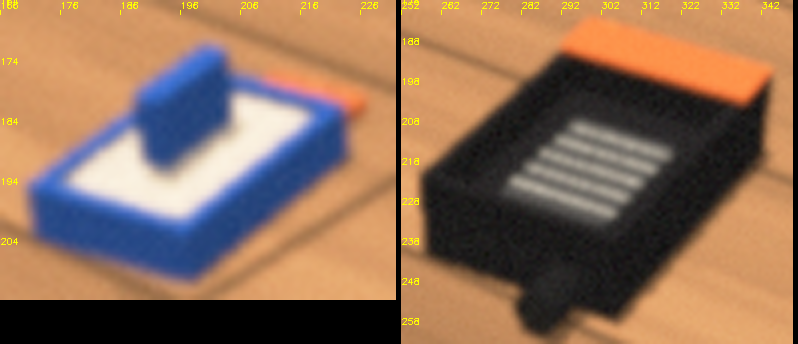

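Enlarged, the corners read clearly: the clean filter's toe tip is at (380,238)-(400,235) and the airbox lip spans (234,241)-(290,252) in the top view. I'll fit both poses to these corners, leaving height free.

```bash
cat > fit.py <<'E'
import numpy as np
from bench import robot
from scipy.optimize import least_squares
from scipy.spatial.transform import Rotation as Ro
def proj(n,P):
    c=robot.get_calibration(n); f=210/np.tan(np.radians(c["vfov"]/2)); T=c["T"]
    p=(np.asarray(P)-T[:3,3])@T[:3,:3]
    return p[:,:2]/p[:,2:]*f+[c["cx"],c["cy"]]
def fit(name,obs,x0):   # obs: cam -> [(px,py,ox,oy,oz mm)]; x,y,z,yaw
    def pts(x,o): return np.c_[Ro.from_euler('z',x[3]).apply(np.array(o)[:,2:]/1e3)]+x[:3]
    def r(x): return np.concatenate([(proj(n,pts(x,o))-np.array(o)[:,:2]).ravel() for n,o in obs.items()])
    s=least_squares(r,x0,loss='soft_l1')
    print(name,"xyz mm",(s.x[:3]*1e3).round(1),"yaw deg",np.degrees(s.x[3]).round(2)); print(r(s.x).reshape(-1,2).round(1).tolist())
    return s.x
E
python3 - <<'E'
from fit import *
A=lambda u,v:lambda px,py,*o:(355+px/7,162+py/7,*o)
def mk(u,v,k,off,L): return [(u+(a-off)/k,v+b/k,*o) for a,b,*o in L]
clean=dict(top=mk(355,162,7,0,[(58,92,58,40,26),(287,55,58,-40,26),(122,432,-58,40,26),(355,388,-58,-40,26),(172,535,-94,25,8),(318,510,-94,-25,8),(198,158,25,7,60),(235,154,25,-7,60),(258,300,-25,-7,60),(218,310,-25,7,60)]),
 scene=mk(166,164,6,0,[(35,190,58,-40,26),(188,222,58,40,26),(345,108,-58,40,26),(190,280,58,40,0),(38,240,58,-40,0),(230,56,-25,7,60)]))
box=dict(top=mk(224,162,6,397,[(422,85,94,60,54),(728,50,94,-60,54),(457,475,-56,60,59),(775,440,-56,-60,59),(468,578,-94,60,59),(792,542,-94,-60,59)]),
 scene=mk(252,178,4,401,[(597,18,-94,-60,59),(773,72,-94,60,59),(562,52,-56,-60,59),(748,104,-56,60,59),(423,178,94,-60,54),(617,322,94,60,0),(430,255,94,-60,0)]))
fit("clean",clean,[.45,-.28,0,.1]); fit("box",box,[.42,0,0,.1])
E
```

```text
clean xyz mm [ 546.8 -295.8   -3.3] yaw deg 8.68
[[-0.7, 0.2], [0.2, -0.3], [-0.5, 0.4], [0.2, 0.8], [0.1, 0.1], [0.1, 0.0], [-1.0, -0.0], [-0.2, -0.5], [0.8, 0.4], [0.4, -0.0], [-1.6, -0.7], [-0.4, 1.9], [0.6, -0.4], [0.3, 1.4], [-0.7, 0.0], [0.4, -0.8]]
box xyz mm [509.7  -2.5  -4. ] yaw deg 5.48
[[-1.0, 0.2], [0.2, 0.0], [-0.2, 0.6], [0.0, 0.3], [-0.3, 0.4], [-0.9, 0.2], [-0.9, 0.3], [0.5, -0.2], [-0.1, -1.3], [-0.4, -0.7], [-0.6, -0.1], [-0.2, 1.6], [-1.4, 1.0]]
```

Both fits agree to about 1 px, and the heights fit to about 3 mm. The rows can't tilt the tool, so the heel has to be raised by pivoting the cartridge in the jaws. I'll grip the rib slightly heel-ward, then lower the heel onto the airbox's +x wall. First I move over the filter.

Call:
carry_out(
  increments=[
    [0,[-35,-31.5,0],0],
    [0,[-35,-31.5,0],0],
    [0,[-35,-31.5,0],0],
    [0,[-35,-31.5,0],0],
    [0,[-35,-31.5,0],0],
    [0,[-35,-31.5,0],0],
    [0,[-35,-31.5,0],0],
    [0,[-35,-31.5,0],0],
  ],
)

```text
time: 0.9
tool_pos: [0.3831, 0.1414, 0.2192]
ee_rot: [3.141, -0.0, 2.683]
wrist_force: [0.2, -0.2, 1.4]
width: 0.0937
finger_force: 0.0
```

Call:
carry_out(
  increments=[
    [0,[-35,-31.5,0],0],
    [0,[-35,-31.5,0],0],
    [0,[-35,-31.5,0],0],
    [0,[-35,-31.5,0],0],
    [0,[-35,-31.5,0],0],
    [0,[-35,-31.5,0],0],
    [0,[-35,-31.5,0],0],
    [0,[-35,-31.5,0],0],
  ],
)

```text
time: 1.7
tool_pos: [0.5226, -0.2086, 0.2188]
ee_rot: [3.141, -0.001, 2.682]
wrist_force: [1.1, 0.5, 0.6]
width: 0.0942
finger_force: 0.0
```

Call:
carry_out(
  increments=[
    [0,[-35,-31.5,0],0],
    [0,[-35,-31.5,0],0],
    [0,[0,0,0],8.5],
    [0,[0,0,0],8.5],
    [0,[0,0,0],8.5],
    [0,[0,0,0],8.5],
    [0,[0,0,0],8.5],
    [0,[0,0,0],8.5],
  ],
)

```text
time: 2.5
tool_pos: [0.5571, -0.2941, 0.2186]
ee_rot: [-3.141, -0.001, 1.786]
wrist_force: [-0.3, -0.2, 0.0]
width: 0.0943
finger_force: 0.0
```

Call:
carry_out(
  increments=[
    [0,[0,0,0],8.5],
    [0,[0,0,0],8.5],
    [0,[0,0,0],8.5],
    [0,[0,0,0],8.5],
    [0,[0,0,0],8.5],
    [0,[0,0,0],8.5],
    [0,[0,0,0],8.5],
    [0,[0,0,0],8.5],
  ],
)

```text
time: 3.3
tool_pos: [0.5571, -0.2941, 0.2186]
ee_rot: [-3.14, 0.001, 0.6]
wrist_force: [-0.5, -0.3, -0.7]
width: 0.0942
finger_force: 0.0
```

Call:
carry_out(
  increments=[
    [0,[0,0,0],8.5],
    [0,[0,0,0],8.5],
    [0,[0,0,0],8.5],
    [0,[0,0,0],0],
    [0,[0,0,0],0],
  ],
)

```text
time: 3.8
tool_pos: [0.5572, -0.2941, 0.2189]
ee_rot: [-3.141, 0.001, 0.164]
wrist_force: [0.0, -0.1, -0.6]
width: 0.0942
finger_force: 0.0
```

Call:
carry_out(
  increments=[
    [0,[0,0,40],0.7],
    [0,[0,0,40],0],
    [0,[0,0,40],0],
    [0,[0,0,30],0],
    [0,[0,0,15],0],
    [0,[0,0,7],0],
    [0,[0,0,0],0],
    [0,[0,0,0],0],
  ],
)

```text
time: 4.6
tool_pos: [0.5586, -0.295, 0.0496]
ee_rot: [3.139, -0.003, 0.149]
wrist_force: [-0.3, -0.4, -0.1]
width: 0.0942
finger_force: 0.0
```

Call:
carry_out(
  increments=[
    [255,[0,0,0],0],
    [255,[0,0,0],0],
    [255,[0,0,0],0],
    [255,[0,0,0],0],
    [255,[0,0,0],0],
    [255,[0,0,0],0],
    [255,[0,0,0],0],
    [255,[0,0,0],0],
  ],
)

```text
time: 5.4
tool_pos: [0.5573, -0.2942, 0.0474]
ee_rot: [-3.141, 0.0, 0.149]
wrist_force: [0.4, 0.0, 0.6]
width: 0.0337
finger_force: 0.0
```

Call:
carry_out(
  increments=[
    [255,[0,0,0],0],
    [255,[0,0,0],0],
    [255,[0,0,0],0],
    [255,[0,0,0],0],
    [255,[0,0,0],0],
    [255,[0,0,0],0],
    [255,[0,0,0],0],
  ],
)

```text
time: 6.1
tool_pos: [0.5573, -0.2941, 0.0474]
ee_rot: [-3.141, -0.0, 0.149]
wrist_force: [0.1, 0.7, 1.2]
width: 0.0137
finger_force: 30.0
```

Call:
carry_out(
  increments=[
    [255,[0,0,-20],0],
    [255,[0,0,-30],0],
    [255,[0,0,-30],0],
    [255,[0,0,-30],0],
    [255,[0,0,-30],0],
    [255,[0,0,0],0],
    [255,[0,0,0],0],
    [255,[0,0,0],0],
  ],
)

```text
time: 6.9
tool_pos: [0.5562, -0.2936, 0.1842]
ee_rot: [-3.138, 0.004, 0.149]
wrist_force: [0.9, 0.5, -2.2]
width: 0.0136
finger_force: 30.0
```

Run:
```python
from bench import robot
import cv2,numpy as np
s=robot.snapshot("scene");t=robot.snapshot("top")
o=robot.get_obs();print(o['tool_pos'],o['wrist_force'],o['wrist_torque'],o['width'],o['finger_force'])
a=cv2.resize(s[60:260,80:280],None,fx=2,fy=2,interpolation=2);b=cv2.resize(t[120:320,330:530],None,fx=2,fy=2,interpolation=2)
cv2.imwrite("pics/lift.png",np.hstack([a,b]))
```

```text
[ 0.55627087 -0.29361516  0.18426874] [ 0.51541076  0.34559555 -1.96786836] [0.0084647  0.09958524 0.0412974 ] 0.013806798739137807 29.99945104122162
```

View pics/lift.png

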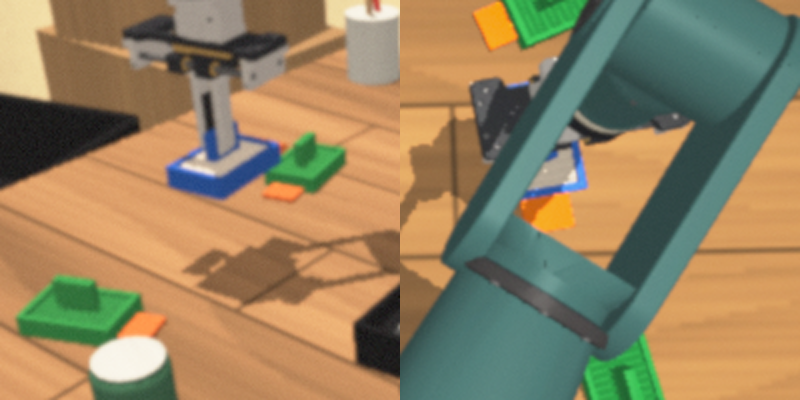

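The filter is held and hangs nearly level. Next I carry it to the airbox, staying high and lining up with the box's yaw.

Call:
carry_out(
  increments=[
    [255,[0,0,0],3.1],
    [255,[2,-15,0],0],
    [255,[5,-40,0],0],
    [255,[5,-40,0],0],
    [255,[5,-40,0],0],
    [255,[5,-40,0],0],
    [255,[5,-40,0],0],
    [255,[4,-40,0],0],
  ],
)

```text
time: 7.8
tool_pos: [0.5632, -0.0347, 0.1866]
ee_rot: [-3.141, 0.001, 0.096]
wrist_force: [0.6, 0.5, -2.5]
width: 0.0139
finger_force: 30.0
```

Call:
carry_out(
  increments=[
    [255,[4,-25,0],0],
    [255,[0,-14,0],0],
    [255,[0,0,0],0],
    [255,[0,0,0],0],
    [255,[0,0,0],0],
  ],
)

```text
time: 8.3
tool_pos: [0.5644, 0.0004, 0.1873]
ee_rot: [3.141, 0.0, 0.093]
wrist_force: [-0.2, -0.9, -2.1]
width: 0.0137
finger_force: 30.0
```

Run:
```python
from bench import robot
import cv2,numpy as np
s=robot.snapshot("scene");t=robot.snapshot("top")
o=robot.get_obs();print(o['tool_pos'],o['ee_rot'],o['wrist_force'],o['wrist_torque'])
a=cv2.resize(s[110:270,220:380],None,fx=2.5,fy=2.5,interpolation=2);b=cv2.resize(t[130:290,190:350],None,fx=2.5,fy=2.5,interpolation=2)
cv2.imwrite("pics/over.png",np.hstack([a,b]))
```

```text
[5.64466760e-01 4.05531624e-04 1.87362123e-01] [3.14138324e+00 1.63292453e-04 9.25528801e-02] [-0.04642732 -1.0206264  -2.46154133] [0.0219144  0.10083031 0.02802401]
```

View pics/over.png

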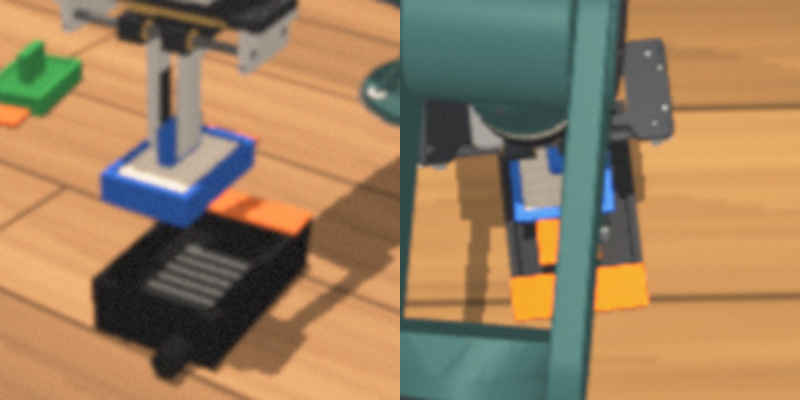

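The cartridge hangs level over the airbox, with its heel over the +x wall and the toe just short of the lip. The pose works out to d≈44 mm and y≈-2 mm in the box frame. I'll correct y and lower.

Call:
carry_out(
  increments=[
    [255,[0,-2.3,20],0],
    [255,[0,0,25],0],
    [255,[0,0,20],0],
    [255,[0,0,10],0],
    [255,[0,0,5],0],
    [255,[0,0,0],0],
    [255,[0,0,0],0],
  ],
)

```text
time: 9.1
tool_pos: [0.565, 0.0038, 0.1087]
ee_rot: [3.141, -0.002, 0.094]
wrist_force: [-0.8, 0.3, -2.1]
width: 0.0141
finger_force: 30.0
```

Call:
carry_out(
  increments=[
    [255,[0,0,2],0],
    [255,[0,0,2],0],
    [255,[0,0,2],0],
    [255,[0,0,2],0],
    [255,[0,0,0],0],
  ],
)

```text
time: 9.6
tool_pos: [0.5643, 0.0041, 0.1013]
ee_rot: [3.141, -0.001, 0.095]
wrist_force: [-2.6, 0.3, 5.3]
width: 0.014
finger_force: 30.0
```

Call:
carry_out(
  increments=[
    [255,[0,0,2],0],
    [255,[0,0,2],0],
    [255,[0,0,0],0],
  ],
)

```text
time: 9.9
tool_pos: [0.5642, 0.004, 0.1008]
ee_rot: [3.141, -0.002, 0.095]
wrist_force: [-10.5, 0.6, 17.9]
width: 0.0138
finger_force: 30.0
```

The heel is on the wall, at the expected height of about 101 mm. Sideways friction is blocking the pivot, so I'll follow the arc about the heel contact, moving back towards the robot and down together.

Call:
carry_out(
  increments=[
    [255,[-1.5,0,0],0],
    [255,[-1.5,0,0],0],
    [255,[-1,0,0.5],0],
    [255,[0,0,0],0],
  ],
)

```text
time: 10.3
tool_pos: [0.5626, 0.0039, 0.0995]
ee_rot: [3.141, -0.008, 0.095]
wrist_force: [-2.8, 1.4, 11.0]
width: 0.0141
finger_force: 30.0
```

Call:
carry_out(
  increments=[
    [255,[-1,0,1],0],
    [255,[-1,0,1],0],
    [255,[0,0,0],0],
  ],
)

```text
time: 10.6
tool_pos: [0.5603, 0.0037, 0.0972]
ee_rot: [3.141, -0.007, 0.095]
wrist_force: [-3.0, 0.5, 10.8]
width: 0.0136
finger_force: 30.0
```

Run:
```python
from bench import robot
import cv2,numpy as np
s=robot.snapshot("scene")
o=robot.get_obs();print(o['tool_pos'],o['ee_rot'],o['wrist_force'],o['wrist_torque'])
cv2.imwrite("pics/tilt.png",cv2.resize(s[130:280,230:380],None,fx=4,fy=4,interpolation=2))
```

```text
[0.56029289 0.00366636 0.09713594] [ 3.14103443 -0.0068174   0.09468456] [-3.25014169 -0.07853616  9.91683573] [0.22201156 0.41396366 0.03507482]
```

View pics/tilt.png

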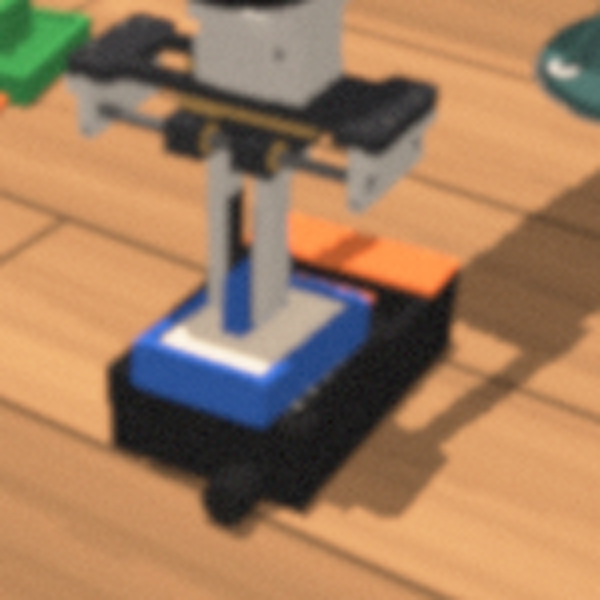

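The cartridge is now tilting: the heel rests on the +x wall and the toe dips into the cavity short of the lip. That is about 5.5° so far, so I continue on the same arc.

Call:
carry_out(
  increments=[
    [255,[-1,0,1],0],
    [255,[-1,0,1],0],
    [255,[0,0,0],0],
    [255,[0,0,0],0],
  ],
)

```text
time: 11.05
tool_pos: [0.5582, 0.0034, 0.0949]
ee_rot: [3.141, -0.006, 0.095]
wrist_force: [-2.8, 0.4, 9.7]
width: 0.0138
finger_force: 30.0
```

Call:
carry_out(
  increments=[
    [255,[-2,1,-1],0],
    [255,[-3,0,0],0],
    [255,[-4,0,0],0],
    [255,[-4,0,0],0],
    [255,[0,0,0],0],
  ],
)

```text
time: 11.55
tool_pos: [0.5427, 0.0008, 0.092]
ee_rot: [3.141, 0.001, 0.094]
wrist_force: [0.9, 0.4, 5.5]
width: 0.0139
finger_force: 30.0
```

Call:
carry_out(
  increments=[
    [255,[-4,0,0],0],
    [255,[-4,0,0],0],
    [255,[-2,0,0],0],
    [255,[0,0,0],0],
    [255,[0,0,0],0],
  ],
)

```text
time: 12.05
tool_pos: [0.5323, 0.0001, 0.0911]
ee_rot: [-3.141, 0.003, 0.094]
wrist_force: [0.4, 0.0, 0.7]
width: 0.0137
finger_force: 30.0
```

Run:
```python
from bench import robot
import cv2,numpy as np
s=robot.snapshot("scene");t=robot.snapshot("top")
o=robot.get_obs();print(o['tool_pos'],o['ee_rot'],o['wrist_force'],o['wrist_torque'])
a=cv2.resize(s[160:270,240:350],None,fx=3.6,fy=3.6,interpolation=2);b=cv2.resize(t[160:270,210:320],None,fx=3.6,fy=3.6,interpolation=2)
cv2.imwrite("pics/under.png",np.hstack([a,b]))
```

```text
[5.32327751e-01 1.29273036e-04 9.11001861e-02] [-3.14120278e+00  3.11578770e-03  9.45172855e-02] [-0.17655649 -0.42547196 -0.73186456] [-0.05465124  0.42310762 -0.00526308]
```

View pics/under.png

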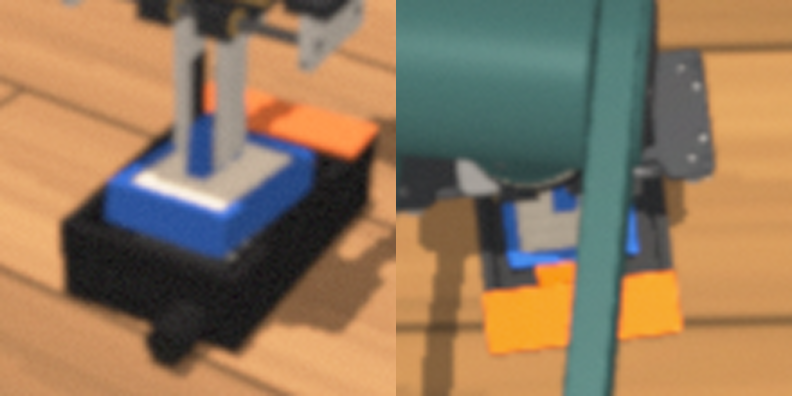

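The toe is under the lip (top view at about (555,280) in the composite), and the heel is inside the cavity and still raised. Now I swing the heel down while holding on.

Call:
carry_out(
  increments=[
    [255,[1,0,1.5],0],
    [255,[1,0,1.5],0],
    [255,[1,0,1.5],0],
    [255,[1,0,1.5],0],
    [255,[1,0,1.5],0],
    [255,[0,0,1.5],0],
    [255,[0,0,0],0],
  ],
)

```text
time: 12.85
tool_pos: [0.5389, 0.0007, 0.083]
ee_rot: [-3.141, -0.001, 0.094]
wrist_force: [-0.8, -0.8, -0.9]
width: 0.0139
finger_force: 30.0
```

Call:
carry_out(
  increments=[
    [255,[0,0,1.5],0],
    [255,[0,0,1.5],0],
    [255,[0,0,1],0],
    [255,[0,0,0],0],
    [255,[0,0,0],0],
  ],
)

```text
time: 13.35
tool_pos: [0.5397, 0.0006, 0.0799]
ee_rot: [3.141, -0.003, 0.094]
wrist_force: [4.7, 1.0, 3.4]
width: 0.0138
finger_force: 30.0
```

Call:
carry_out(
  increments=[
    [255,[0,0,1],0],
    [255,[0,0,1],0],
    [255,[0,0,1],0],
    [255,[0,0,0],0],
    [255,[0,0,0],0],
  ],
)

```text
time: 13.85
tool_pos: [0.5387, 0.0005, 0.0761]
ee_rot: [3.141, -0.001, 0.094]
wrist_force: [4.8, 0.1, 4.6]
width: 0.0142
finger_force: 30.0
```

Call:
carry_out(
  increments=[
    [255,[0,0,1],0],
    [255,[0,0,1],0],
    [255,[0,0,0],0],
  ],
)

```text
time: 14.15
tool_pos: [0.5388, 0.0005, 0.0761]
ee_rot: [3.141, -0.001, 0.095]
wrist_force: [0.9, 0.5, 12.0]
width: 0.014
finger_force: 30.0
```

Run:
```python
from bench import robot
import cv2,numpy as np
s=robot.snapshot("scene")
o=robot.get_obs();print(o['tool_pos'],o['wrist_force'],o['wrist_torque'])
cv2.imwrite("pics/down.png",cv2.resize(s[160:270,240:350],None,fx=5,fy=5,interpolation=2))
```

```text
[5.38759275e-01 4.50104710e-04 7.61353089e-02] [ 0.80671945  0.07472508 11.47760512] [0.08476739 0.49509383 0.0130161 ]
```

View pics/down.png

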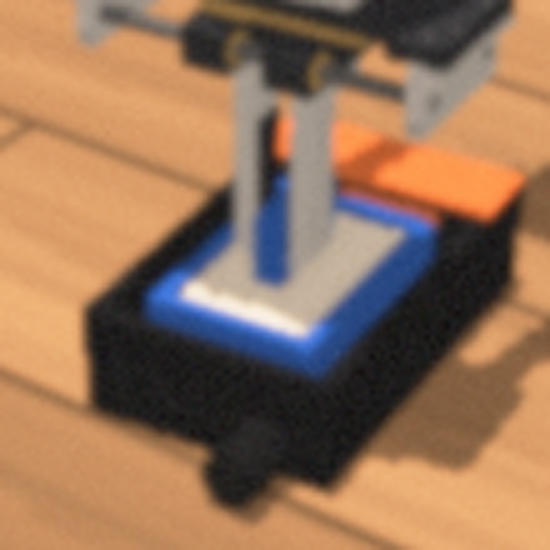

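The heel is down: the cartridge sits flat inside the walls with its toe under the lip. Height has stopped changing while the force rises, so it is on the floor. I'll ease off, release and lift clear.

Call:
carry_out(
  increments=[
    [255,[0,0,-1],0],
    [255,[0,0,-0.5],0],
    [120,[0,0,0],0],
    [120,[0,0,0],0],
    [120,[0,0,0],0],
    [120,[0,0,0],0],
    [120,[0,0,0],0],
    [120,[0,0,0],0],
  ],
)

```text
time: 15.0
tool_pos: [0.5382, 0.0006, 0.0752]
ee_rot: [-3.141, 0.001, 0.094]
wrist_force: [0.5, 0.3, -0.6]
width: 0.0498
finger_force: 0.0
```

Call:
carry_out(
  increments=[
    [120,[0,0,-10],0],
    [120,[0,0,-25],0],
    [120,[0,0,-40],0],
    [120,[0,0,-40],0],
    [120,[0,0,-40],0],
    [120,[0,0,0],0],
    [120,[0,0,0],0],
    [120,[0,0,0],0],
  ],
)

```text
time: 15.8
tool_pos: [0.5378, 0.0007, 0.2292]
ee_rot: [-3.141, 0.002, 0.094]
wrist_force: [0.0, 0.9, 0.5]
width: 0.0496
finger_force: 0.0
```

Run:
```python
from bench import robot
import cv2,numpy as np
s=robot.snapshot("scene");t=robot.snapshot("top")
o=robot.get_obs();print(o['tool_pos'],o['wrist_force'],o['width'])
a=cv2.resize(s[160:270,240:350],None,fx=3.6,fy=3.6,interpolation=2);b=cv2.resize(t[160:270,210:320],None,fx=3.6,fy=3.6,interpolation=2)
cv2.imwrite("pics/end.png",np.hstack([a,b]))
```

```text
[0.53750597 0.00068605 0.22841983] [ 0.42711889  0.94298458 -0.43484029] 0.04975079905734877
```

View pics/end.png

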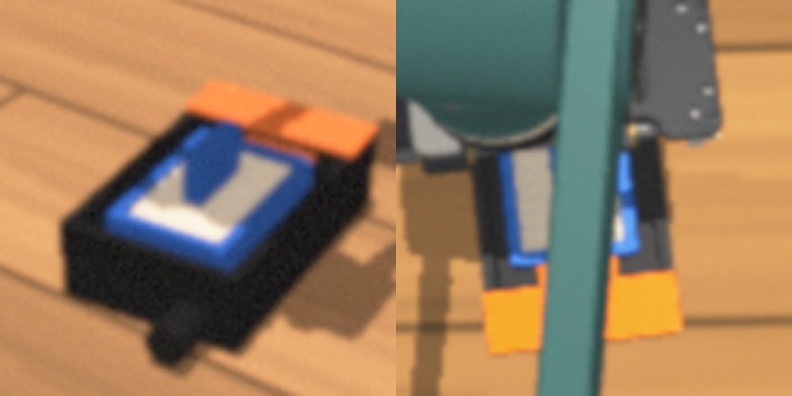

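The cartridge lies flat in the box with its toe under the lip, and the gripper is clear.

```bash
python3 -c "
from bench import robot
print(robot.close_job())"
```

```text
the job is handed in; nothing more can be done
None
```

The clean cartridge lies flat on the airbox floor with its toe under the orange lip, released and clear of the gripper; I left the old cartridge and the green look-alikes alone, and handed the job in at about 16 s.

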